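# Lock the kneader shaft for cleaning

## Robot

A 7-joint arm with a two-finger parallel gripper is mounted at the origin on the work surface. World frame = base frame: x ahead of the robot, y to its left, z up, the work surface at z = 0. Lengths are in m, angles in rad, forces in N, time in s.
With the tool pointing down it reaches from about 0.425 to 0.925 m from the base axis. Payload 6.8 kg.
Tool frame: the origin (TCP) lies between the finger pads; the fingertips stand 22 mm ahead of it and the grasp point (between the pads) lies 3 mm ahead of it; z points along the fingers, y is the direction in which the jaws open and shut (so a half turn about z gives the same grasp; the last joint's range is limited). The gripper opens to 85 mm and grips with 20 to 120 N. Pads are 22 mm wide; open, the fingers measure 114 mm over their backs; the gripper's body (76 mm by 85 mm) begins 54 mm behind the grasp point. The pads swing forward as they close: fully open they stand 13 mm farther back than shut.
Start: joints at [1.074, 0.477, 0.022, 1.555, -0.011, 1.109, -0.083], TCP at [0.256, -0.625, 0.215] pointing down, gripper open.
Joint ranges: [-2.96, 2.96], [-0.34, 2.1], [-1.41, 1.46], [0.24, 2.44], [-1.37, 4.51], [0.17, 1.92], [-2.96, 2.96]. Speed limits (rad/s): [2.39, 2.39, 3.14, 3.14, 3.14, 3.14, 3.14].

## Interface

Orientations are given as a unit quaternion [w, x, y, z].
In Python, from station import bot gives the robot as it stands. The module is installed in compiled form; this text tells all that it offers.
- The arm moves only by the tool drive_tool, never from a script. Its argument "series" is one flat list of numbers, 7 for each row, row after row: the opening, from -1 (shut) to 1 (fully open), then the shift along the tool's x, y, z in mm, then the turn, a rotation vector about the tool's x, y, z in rad. In form: [jaw, x, y, z, wx, wy, wz, jaw, x, y, z, wx, wy, wz, ...]. A call has 1 to 12 rows; each row shifts and turns the commanded pose from where the row before left it, along the tool's axes as they then stand; what a row does not reach is not made up. A row lasts 1/8 s, in which the tool goes at most 62.5 mm and 10.7 degrees, less where a joint would pass 70% of its speed; a pose out of reach is approached as far as the arm can. A call with a gripper value outside its range is refused whole. The fingers move at their own pace and stop on an object; "force" is the grip in N (left out, the last holds). Time passes only in rows, so rows that do not move let the fingers close. It gives the time, the measured TCP pose, the force and the opening at its end, in the units of the state.
- bot.get_obs(): the state, without advancing time (a new reading comes with each control period).
- bot.read_camera(name): name is "scene" or "top" or "wrist"; returns a dict with "pixels" (384x512x3 uint8, blue, green, red), "camera_matrix" (3x3 intrinsics, pixels), "distortion" ([k1, k2, p1, p2, k3] as OpenCV has them; the pictures are not rectified), "rvec" (rotation vector, rad) and "tvec" (3), from world to camera coordinates, as OpenCV has them. Camera axes: x right, y down, z forward; pixel columns grow to the right and rows downward; lengths in m; the calibration is good to about 2 mm. A picture is of the moment at which its call begins. There is no depth.
- bot.hand_in(): hands the job in, once; it reports no verdict.
The state is a dict: "t": time; "q": joint angles; "joint_vel": joint speeds; "joint_torque": joint torques, N m; "eef_pos": TCP position; "tool_rot": TCP orientation; "contact_force": force on the tool from outside, world axes, zero at the start; "torque": the same for the moment, N m; "gripper_width": opening from 0.0 (shut) to 1.0 (fully open).
Only numpy, scipy, OpenCV 4.12 (cv2) and the standard library are available. Lean on these libraries where they do the work, as an engineer would, in place of code of your own. Each camera call takes 0.05 s, during which the arm holds its last target. There are 200 camera calls.

## Task

Lock the dough kneader's shaft so its drive base can be cleaned: push an orange post with a fingertip to turn the slotted disc until its slot lines up with the brass bar (either way round will do), then push the bar's red plate until the bar has gone through the slot and is fully home, the plate up against the blue bridge. Only push: do not lift the bar off its channel, and leave the bowl, jars, tin and tools where they stand. Finish with the hand clear of everything.

Things in the scene. Friction and masses are not known exactly. Their poses are not given: they have to be found in the camera images.
- drive_base: Fixed white drive base of a dough kneader, 365 x 150 mm, deck 50 mm above the table. Origin on the table below the disc's upright axis; +x = direction in which the bar is pushed, z up; it reaches x -235 to +130, y -75 to +75 mm. On the deck: the bar's steel channel (x -190 to -45 mm, rails 12 mm high, 18 mm apart, 42 mm wide over all), bridge, disc at x = 0, receiver.
- bridge (a point): Middle of the bridge's upper edge on the side of the red plate (x = -70 mm in the base's frame), 71 mm above the table. The blue bridge spans the channel, 25 mm long, 50 mm wide; the red plate stops against it.
- receiver (a point): Middle of the upper edge over the receiver's mouth (x = +50 mm in the base's frame), 71 mm above the table. Blue block, 40 mm long, 48 mm wide; the bar's nose ends inside it.
- disc_center (a point): On the axis of the slotted locking disc, at its upper face, 66 mm above the table. Flat light-grey disc, diameter 80 mm, one straight slot 20 mm wide right across its middle, mouths slightly flared. The point's x axis runs along the slot and turns with the disc: lined up when parallel to the base's x axis, either way round.
- lock_disc (a joint): Angle of the disc (rad), growing counterclockwise from above. At 0, and also at pi or -pi, the slot is in line with the bar; starts between 0.5 and 2.64. No stop or click; it stays where it is left (friction 0.06 N m, 2 to 3 N at a post). The bar cannot enter a slot far out of line; within about 0.1 rad its tapered nose pulls the disc straight.
- post_a (a point): Top centre of one of the disc's two orange upright posts, diameter 11 mm, standing 30 mm above the disc's face (96 mm above the table), 30 mm from the disc's axis on the +y side of the disc's frame, that is square to the slot. Push it sideways to turn the disc.
- post_b (a point): Top centre of the other orange post, the same, diametrically opposite (the disc's -y side).
- lock_bar: Brass bar, 16 mm wide, 13 high, 140 long, about 0.25 kg, loose in the channel, underside 52 mm above the table. Origin on its underside below the front face of its red plate; +x to its tapered nose, tip 132 mm ahead. Starts with origin at x = -182 to -194 mm in the base's frame; fully home the plate touches the bridge and it is at x = -70 mm. Slides with 1 to 3 N.
- bar_plate (a point): Middle of the upper rear edge of the bar's red push plate: 8 mm thick along the bar, 32 mm wide, its top 100 mm and its lower edge 64 mm above the table. Push on its rear face, which looks along the bar's -x.
- bar_nose (a point): Middle of the tip of the bar's tapered nose (8 mm wide at the tip).
- jar_a: Bystander: white jar with blue cap beside the base, diameter 54, 75 mm tall; origin under its middle.
- jar_b: Bystander: amber jar with white cap beside the base, diameter 54, 75 mm tall; origin under its middle.
- spatula: Bystander: spatula with blue handle, 190 mm long, lying beside the base, low.
- sample_tin: Bystander: small round steel tin, diameter 40, 22 mm tall, standing on the base's deck beside the receiver; origin under its middle.
- knead_bowl: Bystander: steel kneading bowl, 124 mm across, 75 mm tall, on the bench to the left.
- brush: Bystander: brush with wooden handle, 180 mm long, lying on the bench to the right.
- beaker: Bystander: clear beaker, diameter 70, 85 mm tall, on the bench to the right.
Mind the look-alikes: they are no part of the job. Of the things like the lock_bar, leave any that is pink; of the rest the larger one is meant.

How it is judged:
By the outcome, as a careful person would: the job done as asked, in the order asked, and still so for the second after the job is handed in, with the robot touching nothing.
It also fails if it takes over 42 s, if anything falls off the work surface, if the arm or the gripper's body presses on something with over 40 N, if the wrist force passes 120 N, or if a joint passes its speed limit or range.

## Working session

There is one attempt and no reset: what is moved stays moved. The work goes in short steps, Python scripts to look and compute and a tool call to move; the robot and the scene stay as the last step left them, time stands still between calls to the robot, and variables do not carry over. Pictures are saved under pics/ and viewed, about 8 in all and at most 12, crops included, and the job is handed in when it is done.

Besides the shell and the picture viewer there is one more tool, called as a command line: name --argument value ..., lists and objects as JSON in quotes. drive_tool: Moves the arm, as the interface text tells. Its arguments: {"type":"object","properties":{"series":{"type":"array"},"force":{"type":"number"}},"required":["series"]}

```bash
mkdir -p pics
cat > h.py <<'E'
import numpy as np, cv2
from station import bot
def cam(n):
    c=bot.read_camera(n); c['K']=np.array(c['camera_matrix']);c['D']=np.array(c['distortion']);c['R']=cv2.Rodrigues(np.array(c['rvec'],float))[0];c['t']=np.array(c['tvec'],float).ravel();return c
def onplane(c,uv,z):
    p=cv2.undistortPoints(np.array(uv,float).reshape(-1,1,2),c['K'],c['D']).reshape(-1,2)
    d=np.c_[p,np.ones(len(p))]@c['R']; o=-c['R'].T@c['t']
    return o+d*((z-o[2])/d[:,2])[:,None]
def proj(c,P):
    return cv2.projectPoints(np.array(P,float).reshape(-1,1,3),np.array(c['rvec'],float),c['t'],c['K'],c['D'])[0].reshape(-1,2)
E
python3 - <<'E'
from h import *
a=cam('scene');b=cam('top')
for n,c in (('scene',a),('top',b)): cv2.imwrite(f'pics/{n}1.png',c['pixels']); print(n,-c['R'].T@c['t'],c['K'][0,0])
cv2.imwrite('pics/both.png',np.vstack([a['pixels'],b['pixels']])[:, :] if 0 else cv2.resize(b['pixels'],(800,600)))
print(bot.get_obs())
E
```

```text
scene [ 1.36951387 -0.04042232  1.06584737] 401.44188363829784
top [0.42343712 0.04374622 1.38005558] 440.8369914824468
{'t': 0.1, 'q': array([ 1.07388584,  0.47769839,  0.02234979,  1.55633794, -0.01152242,
        1.10930494, -0.08305683]), 'joint_vel': array([ 0.00090577, -0.00184   , -0.00097324, -0.00313747, -0.00118368,
        0.0007716 , -0.00109004]), 'joint_torque': array([ 4.98764974e-03, -5.97753346e+01,  1.61408085e+00, -2.81952971e+01,
        1.28644524e-02,  5.04758253e-03, -5.07930883e-05]), 'eef_pos': array([ 0.25566451, -0.62410826,  0.21364205]), 'tool_rot': array([-7.83859054e-04,  9.81157877e-01,  1.93206016e-01, -2.05417266e-04]), 'contact_force': array([ 0.51981972,  0.45480848, -0.85958625]), 'torque': array([-0.01418168,  0.01710455, -0.01522693]), 'gripper_width': 0.9978455397949098}
```

View pics/both.png

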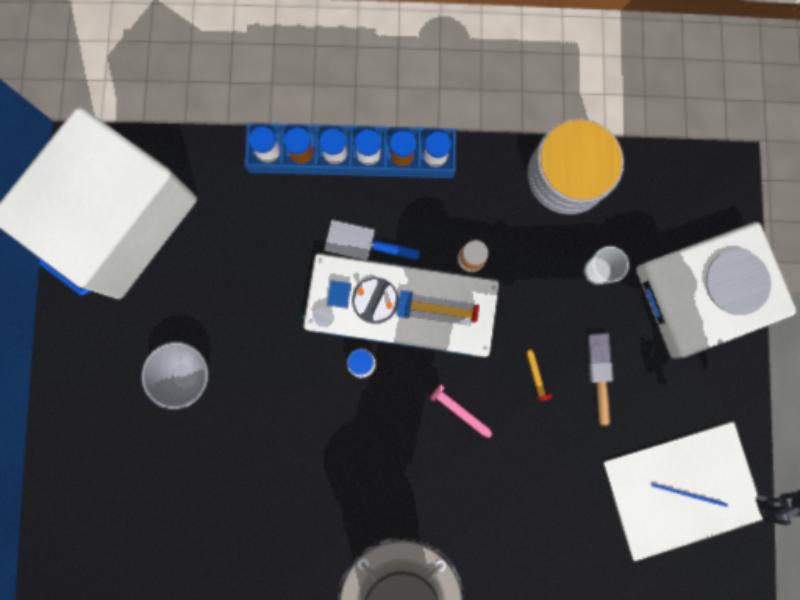

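View pics/scene1.png

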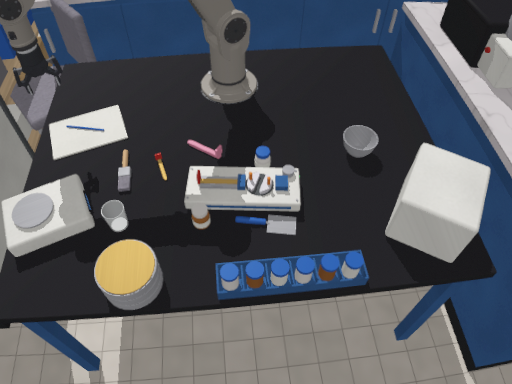

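Candidates for the bar (top view, 800x600): the brass bar with red plate in the channel at (440,310), a small yellow bar with red end on the table at (538,375), and a pink one at (462,412). I choose the brass one in the channel, since it is the larger non-pink bar. A close crop will check that.

```bash
cat > m.py <<'E'
from h import *
import sys
def masks(im):
    h=cv2.cvtColor(im,cv2.COLOR_BGR2HSV)
    r=lambda lo,hi:cv2.inRange(h,np.array(lo),np.array(hi))
    return dict(red=r((0,150,60),(5,255,255))|r((174,150,60),(180,255,255)),orange=r((6,150,170),(15,255,255)),brass=r((14,120,60),(28,255,255)),blue=r((100,150,40),(125,255,255)))
def blobs(c,x0,x1,y0,y1,mina=4):
    for k,m in masks(c['pixels']).items():
        n,_,s,ce=cv2.connectedComponentsWithStats(m)
        for i in range(1,n):
            if s[i,4]>=mina and x0<ce[i,0]<x1 and y0<ce[i,1]<y1: print(k,ce[i].round(1),s[i])
E
python3 - <<'E'
from m import *
c=cam('top'); blobs(c,180,330,140,240)
cv2.imwrite('pics/crop.png',cv2.resize(c['pixels'][150:235,185:330],None,fx=5.5,fy=5.5,interpolation=cv2.INTER_CUBIC))
# base deck corners
g=cv2.cvtColor(c['pixels'],cv2.COLOR_BGR2HSV); w=cv2.inRange(g,np.array((0,0,130)),np.array((180,60,255)))
w[:155]=0;w[235:]=0;w[:,:190]=0;w[:,325:]=0
cs=max(cv2.findContours(w,0,2)[0],key=cv2.contourArea); r=cv2.minAreaRect(cs);print(r); B=cv2.boxPoints(r);print(B);print(onplane(c,B,.05))
E
```

```text
red [303.7 200. ] [302 196   4  10  25]
orange [230.  185.9] [229 185   3   3   7]
orange [248.9 194.7] [248 193   3   4   7]
brass [298.7 168.4] [295 163  11   9  16]
brass [230.4 186.2] [230 185   2   3   5]
brass [282.2 197.8] [263 193  39  11 199]
blue [253.1 159.6] [238 153  31  14 226]
blue [216.5 187.6] [210 180  14  16 183]
blue [258.4 193.9] [254 186  10  17 114]
blue [230.2 231.2] [223 224  16  15 188]
((256.67724609375, 195.15159606933594), (119.95796203613281, 49.2490234375), 8.530765533447266)
[[193.70903 210.60637]
 [201.01465 161.9022 ]
 [319.64545 179.69682]
 [312.33984 228.40099]]
[[ 0.52084533  0.20185426  0.05      ]
 [ 0.6704896   0.185424    0.05      ]
 [ 0.62505126 -0.17888647  0.05      ]
 [ 0.47569396 -0.15756713  0.05      ]]
```

View pics/crop.png

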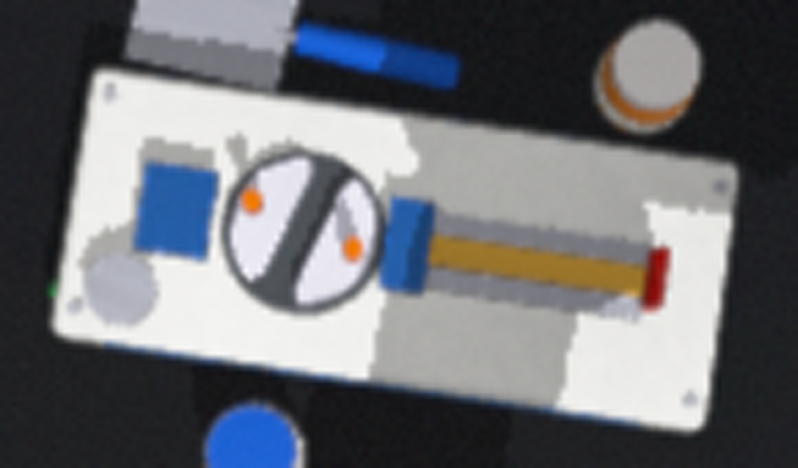

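The crop confirms it. The channel holds the brass bar with the red plate at crop right (655,278). The slot runs about (325,165)–(270,300), with posts at (252,200) and (352,248). Bridge is at (408,245), receiver at (178,210).

```bash
cat >> h.py <<'E'
from scipy.spatial.transform import Rotation as Ro
def pose():
    o=bot.get_obs(); q=np.array(o['tool_rot']); return np.array(o['eef_pos']),Ro.from_quat(q[[1,2,3,0]]),o
def totool(d): # world shift(m) -> tool mm
    return (pose()[1].inv().apply(d)*1000).round(1)
E
python3 - <<'E'
from m import *
c=cam('top')
P=onplane(c,[[230,185.7],[248.9,194.7]],.096); print('posts',P,P.mean(0),np.linalg.norm(P[0]-P[1]))
print('plate',onplane(c,[[303.7,200]],.1),'bridge',onplane(c,[[258.4,193.9]],.071),'recv',onplane(c,[[216.5,187.6]],.071))
u=np.array([.0453,.3619]);u/=np.linalg.norm(u);d=(P[0]-P[1])[:2];print('disc ang',np.degrees(np.arctan2(d[1],d[0])-np.arctan2(u[1],u[0])))
p,R,o=pose(); print(p,R.as_matrix().round(3)); print(totool(np.array([.56,.03,.27])-p))
w=cam('wrist'); print('wristcam in tool',R.inv().apply(-w['R'].T@w['t']-p), 'view dir tool',R.inv().apply(w['R'][2]),R.inv().apply(w['R'][0]))
E
```

```text
posts [[0.59331989 0.09295681 0.096     ]
 [0.56815005 0.036852   0.096     ]] [0.58073497 0.06490441 0.096     ] 0.06149203427274356
plate [[ 0.55614214 -0.12390309  0.1       ]] bridge [[0.57409286 0.00838274 0.071     ]] recv [[0.58986382 0.13405331 0.071     ]]
disc ang -17.02727821984803
[ 0.25571395 -0.62428047  0.21388979] [[ 0.925  0.379 -0.   ]
 [ 0.379 -0.925  0.001]
 [-0.    -0.001 -1.   ]]
[ 529.6 -490.2  -55.6]
wristcam in tool [ 6.71269995e-02 -5.10371523e-06 -1.60154762e-01] view dir tool [-2.64320390e-01  4.75215934e-04  9.64434811e-01] [ 7.79419499e-04  9.99999657e-01 -2.79126491e-04]
```

drive_tool --series '[-1,44.5,-41,-4.6,0,0,0,-1,44.5,-41,-4.6,0,0,0,-1,44.5,-41,-4.6,0,0,0,-1,44.5,-41,-4.6,0,0,0,-1,44.5,-41,-4.6,0,0,0,-1,44.5,-41,-4.6,0,0,0,-1,44.5,-41,-4.6,0,0,0,-1,44.5,-41,-4.6,0,0,0,-1,44.5,-41,-4.6,0,0,0,-1,44.5,-41,-4.6,0,0,0,-1,44.5,-41,-4.6,0,0,0,-1,40,-39,-4.6,0,0,0]'

```text
t: 1.75
eef_pos: [0.5608, 0.0315, 0.27]
tool_rot: [0.0, 0.981, 0.193, 0.0]
contact_force: [0.1, -0.5, 0.6]
gripper_width: -0.0
```

drive_tool --series '[-1,0,0,0,0,0,-0.176,-1,0,0,0,0,0,-0.176,-1,0,0,0,0,0,-0.176,-1,0,0,0,0,0,-0.176,-1,0,0,0,0,0,-0.176,-1,0,0,0,0,0,-0.176,-1,0,0,0,0,0,0,-1,0,0,0,0,0,0]'

```text
t: 2.75
eef_pos: [0.5601, 0.0294, 0.2697]
tool_rot: [0.0, 0.751, 0.66, -0.0]
contact_force: [0.7, 0.6, 0.4]
gripper_width: -0.001
```

Run:
```python
from m import *
c=cam('wrist'); blobs(c,0,512,0,384,40); cv2.imwrite('pics/w1.png',c['pixels'])
p,R,o=pose(); print(p,R.as_matrix().round(3),o['q'].round(2),o['t'],o['contact_force'])
print(proj(c,[[.5805,.065,.066]]))
```

```text
brass [497.9 131.6] [485 122  27  17 138]
brass [492.3 143.6] [483 138  17  12  57]
brass [501.4 151.5] [495 144  12  14  40]
brass [267.8 212.2] [262 195  12  41 418]
blue [475.9 113.1] [ 450    0   62  223 8045]
blue [266.6  66. ] [249  57  41  25 751]
blue [163.9 129.7] [ 143  109   43   43 1405]
blue [345.7 150.9] [335 117  23  69 960]
blue [509.4 146.2] [507 134   5  25  88]
blue [267.8 183.6] [249 175  38  18 644]
[0.56010038 0.02945277 0.26969751] [[ 0.129  0.992  0.   ]
 [ 0.992 -0.129 -0.   ]
 [-0.     0.    -1.   ]] [ 0.28  0.29 -0.54  1.74  0.16  1.16 -0.44] 2.8 [0.70747948 0.21726873 0.55761787]
[[267.34132618 135.7968837 ]]
```

View pics/w1.png

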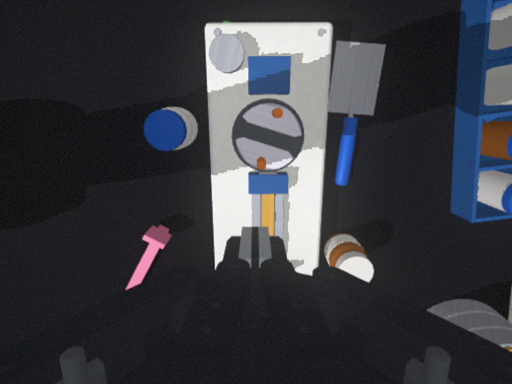

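The wrist view shows the posts at (277,113) and (261,163), the disc centre near (268,135), the bridge at (268,183) and the receiver at (269,75). The predicted disc centre (267,136) agrees.

```bash
cat > look.py <<'E'
from m import *
def look(name='wrist',save=None):
    c=cam(name); h=cv2.cvtColor(c['pixels'],cv2.COLOR_BGR2HSV)
    o=cv2.inRange(h,np.array((5,150,90)),np.array((13,255,255)))
    q=proj(c,[[.5805,.065,.066]])[0]
    m=np.zeros_like(o); cv2.circle(m,tuple(q.round().astype(int).tolist()),38 if name=='wrist' else 17,255,-1)
    n,_,s,ce=cv2.connectedComponentsWithStats(o&m); P=[]
    for i in range(1,n):
        if s[i,4]>(10 if name=='wrist' else 3):
            w=onplane(c,[ce[i]],.096 if name=='top' else .09)[0]; P.append(w); print('post',ce[i].round(1),s[i,4],w.round(4))
    if len(P)==2:
        d=P[0]-P[1]; a=np.degrees(np.arctan2(d[1],d[0]))-82.86; print('ctr',(P[0]+P[1])/2,'len',np.linalg.norm(d),'slot angle',(a+90)%180)
    if save: cv2.imwrite(save,c['pixels'])
    return c
E
python3 - <<'E'
from look import *
c=look()
for n,uv,z in (('bridge top rear L/R',[[249,193],[287,193]],.071),('recv mouth',[[249,94],[291,94]],.071)): print(n,onplane(c,uv,z).mean(0))
p,R,o=pose()
P=onplane(c,[[249,193],[287,193],[249,94],[291,94]],.071); d=(P[2]+P[3]-P[0]-P[1]);print('axis deg',np.degrees(np.arctan2(d[1],d[0])))
E
```

```text
post [277.2 112.8] 66 [0.5935 0.0907 0.09  ]
post [260.9 163.2] 70 [0.5687 0.0369 0.09  ]
ctr [0.58107537 0.06380928 0.09      ] len 0.059266556838090775 slot angle 72.35031644901524
bridge top rear L/R [ 0.5728819  -0.00526175  0.071     ]
recv mouth [0.5888965  0.11222714 0.071     ]
axis deg 82.23800289369123
```

drive_tool --series '[-1,36.3,1.7,0,0,0,0,-1,36.4,1.7,0,0,0,0,-1,0,0,20,0,0,-0.182,-1,0,0,20,0,0,-0.182,-1,0,0,20,0,0,-0.182,-1,0,0,20,0,0,-0.182,-1,0,0,10,0,0,-0.182,-1,0,0,0,0,0,-0.182,-1,0,0,0,0,0,-0.182,-1,0,0,0,0,0,0,-1,0,0,0,0,0,0]'

```text
t: 4.22
eef_pos: [0.5727, 0.1012, 0.1797]
tool_rot: [0.0, 0.212, 0.977, -0.0]
contact_force: [0.4, -0.5, 0.0]
gripper_width: -0.0
```

Run:
```python
from look import *
p,R,o=pose(); print(p,R.as_matrix().round(3),o['q'].round(2),o['t'],o['contact_force']); look('top')
x=R.as_matrix()[:,0];print(np.degrees(np.arctan2(x[1],x[0])),totool(np.array([.5728,.101,.101])-p))
```

```text
[0.57268871 0.10117377 0.17971101] [[-0.91   0.414  0.   ]
 [ 0.414  0.91  -0.   ]
 [-0.    -0.    -1.   ]] [ 0.32  0.48 -0.8   1.78  0.39  1.05  0.53] 4.225 [ 0.39879064 -0.53592612  0.03429966]
155.53600226840982 [-0.2 -0.1 78.7]
```

drive_tool --series '[-1,0,0,30,0,0,0,-1,0,0,30,0,0,0,-1,0,0,18.7,0,0,0,-1,-6,0,0,0,0,0,-1,-5,2.2,0,0,0,0.159,-1,-5,2.2,0,0,0,0.159,-1,-5,2.2,0,0,0,0.159,-1,-5,2.2,0,0,0,0.159]'

```text
t: 5.28
eef_pos: [0.6006, 0.0938, 0.1026]
tool_rot: [0.001, 0.508, 0.862, 0.001]
contact_force: [0.3, 0.2, -0.2]
gripper_width: 0.002
```

Run:
```python
from look import *
p,R,o=pose(); print(p,R.as_matrix().round(3),o['t'],o['contact_force']); look(save='pics/w2.png'); look('scene')
```

```text
[0.60055386 0.09377336 0.1026287 ] [[-0.485  0.875  0.003]
 [ 0.875  0.485  0.001]
 [-0.001  0.003 -1.   ]] 5.275 [ 0.28809805  0.18630558 -0.1545042 ]
post [239.8 219.3] 220 [0.592 0.091 0.09 ]
post [181.9 253.7] 18 [0.5705 0.0523 0.09  ]
ctr [0.58125355 0.07161219 0.09      ] len 0.04421870315592823 slot angle 68.15344984723839
post [250.2 175.7] 16 [0.5751 0.0361 0.09  ]
post [268.5 180.5] 12 [0.6    0.0909 0.09  ]
ctr [0.58753646 0.06350932 0.09      ] len 0.06017183709695835 slot angle 72.77115576254312
```

View pics/w2.png

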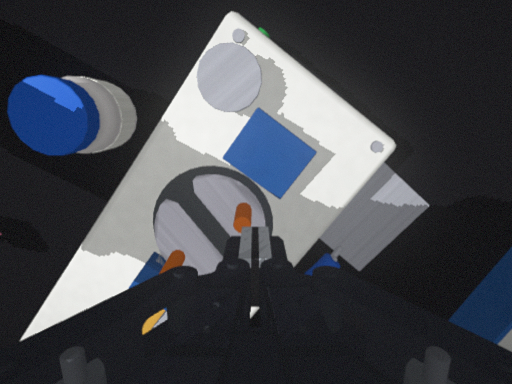

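The disc hasn't turned. The post at (240,219) is beside the fingertip at (255,235), so the finger seems to have passed it. I'll project the fingertip and look closely.

Run:
```python
from look import *
p,R,o=pose(); c=cam('wrist'); print(c['K'][0,0])
for z in (.022,.01,0): print(z,[proj(c,[p+R.apply([x,y,z])])[0].round(0).tolist() for x,y in ((11,0),(-11,0),(0,-14),(0,14)) for x,y in [(x/1000,y/1000)]])
s=cam('scene')
a=c['pixels'][170:300,150:330]; q=proj(s,[p])[0].astype(int); b=s['pixels'][q[1]-32:q[1]+32,q[0]-45:q[0]+45]
cv2.imwrite('pics/z.png',np.vstack([cv2.resize(a,(415,300),interpolation=2),cv2.resize(b,(415,295),interpolation=2)]))
for n,P in (('post b top',[.5933,.0918,.096]),('post b base',[.5933,.0918,.066]),('a top',[.5687,.0372,.096])): print(n,proj(c,[P])[0],proj(s,[P])[0])
print('tip scene',proj(s,[p+R.apply([0,0,.022])]),q)
```

```text
295.0609513422392
0.022 [[254.0, 201.0], [254.0, 232.0], [233.0, 217.0], [275.0, 217.0]]
0.01 [[254.0, 206.0], [254.0, 240.0], [231.0, 223.0], [277.0, 223.0]]
0 [[254.0, 212.0], [254.0, 247.0], [230.0, 230.0], [278.0, 230.0]]
post b top [241.92325907 222.07123495] [268.5816041  177.61094658]
post b base [243.61921256 206.49283834] [268.25089632 183.57078494]
a top [166.4477399  274.96391752] [250.33360759 172.87273477]
tip scene [[269.22240639 182.53662181]] [269 178]
```

View pics/z.png

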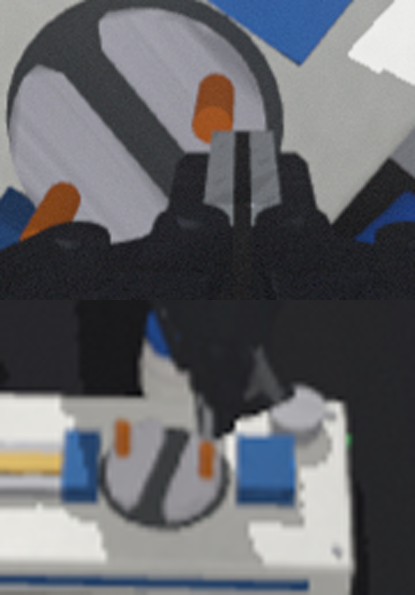

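Run:
```python
from look import *
p,R,o=pose(); c=cam('wrist'); s=cam('scene')
def tri(u,v):
    A=[cv2.undistortPoints(np.array([[q]],float),k['K'],k['D']).ravel() for k,q in ((c,u),(s,v))]
    X=cv2.triangulatePoints(np.c_[c['R'],c['t']],np.c_[s['R'],s['t']],A[0].reshape(2,1),A[1].reshape(2,1)); return (X[:3]/X[3]).ravel()
for v in ([269,174],[269,175.7],[269,177.5]):
    X=tri((255,227),v); print(v,X.round(4),'tool',(R.inv().apply(X-p)*1000).round(1),proj(c,[X])[0].round(),proj(s,[X])[0].round(1))
w=c['pixels']; print(o['q'].round(3),o['gripper_width'])
t=cam('top'); q=proj(t,[p])[0].astype(int)
f=lambda im,q,d,e:cv2.resize(im[q[1]-d:q[1]+d,q[0]-e:q[0]+e],(400,300),interpolation=2)
qs=proj(s,[p])[0].astype(int)
cv2.imwrite('pics/z2.png',np.hstack([f(t['pixels'],q,24,32),f(s['pixels'],qs,24,32)]))
print(q,qs)
```

```text
[269, 174] [0.5955 0.0958 0.1134] tool [  3.8  -2.6 -11.4] [249. 231.] [270.2 174.5]
[269, 175.7] [0.5971 0.0948 0.1078] tool [ 2.2 -1.7 -5.8] [251. 230.] [269.8 176.1]
[269, 177.5] [0.5987 0.0938 0.1018] tool [ 0.6 -0.8  0.1] [253. 229.] [269.5 177.7]
[ 0.178  0.559 -0.586  1.791  0.383  0.905 -0.063] 0.0016407599689845867
[229 183] [269 177]
```

View pics/z2.png

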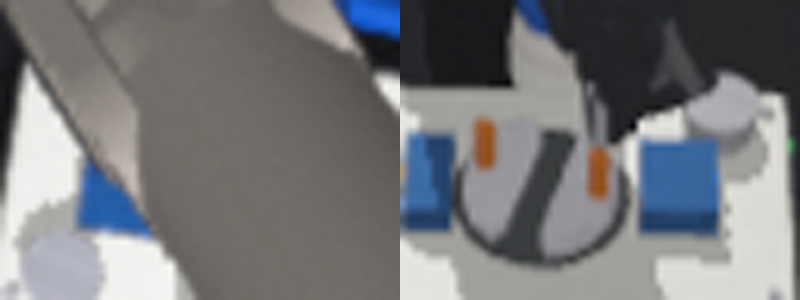

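The scene and wrist views agree: the real fingertips end at about the TCP (z≈0.10), not 22 mm ahead. The finger passed over the post top. I'll back up, go about 20 mm lower with the force watched, and repeat.

drive_tool --series '[-1,0,0,-10,0,0,0,-1,4.6,-3,0,0,0,-0.159,-1,4.6,-3,0,0,0,-0.159,-1,4.6,-3,0,0,0,-0.159,-1,4.6,-3,0,0,0,-0.159,-1,6,0,0,0,0,0,-1,0,0,10,0,0,0,-1,0,0,6,0,0,0,-1,0,0,6,0,0,0,-1,0,0,0,0,0,0]'

```text
t: 6.88
eef_pos: [0.5722, 0.1011, 0.0883]
tool_rot: [-0.001, 0.21, 0.978, -0.0]
contact_force: [-0.1, -0.9, -0.8]
gripper_width: 0.001
```

Run:
```python
from look import *
p,R,o=pose(); print(p,o['t'],o['contact_force']); c=look(); s=cam('scene')
qs=proj(s,[p])[0].astype(int);print(qs,[proj(c,[p+R.apply([.011,0,z])])[0].round().tolist() for z in (.022,0,-.02)])
f=lambda im,q,d,e:cv2.resize(im[q[1]-d:q[1]+d,q[0]-e:q[0]+e],(400,300),interpolation=2)
cv2.imwrite('pics/z3.png',np.hstack([f(c['pixels'],(240,230),75,100),f(s['pixels'],qs,24,32)]))
```

```text
[0.57219638 0.10106768 0.08829903] 6.875 [-0.11306563 -0.88086801 -0.84062025]
[270 173] [[254.0, 200.0], [254.0, 212.0], [254.0, 225.0]]
```

View pics/z3.png

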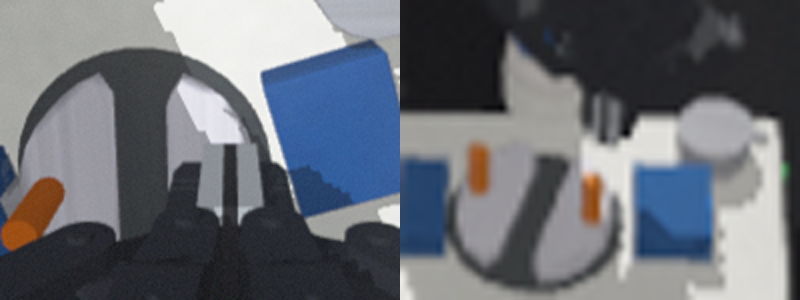

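drive_tool --series '[-1,0,0,5,0,0,0,-1,0,0,5,0,0,0,-1,0,0,4,0,0,0,-1,0,0,0,0,0,0,-1,-6,0,0,0,0,0,-1,-5,2.2,0,0,0,0.159,-1,0,0,0,0,0,0]'

```text
t: 7.85
eef_pos: [0.5838, 0.0986, 0.0751]
tool_rot: [0.0, 0.286, 0.958, -0.0]
contact_force: [-1.0, 0.9, 0.4]
gripper_width: 0.001
```

Run:
```python
from look import *
p,R,o=pose(); print(p,o['t'],o['contact_force'],o['torque']); c=look('scene'); look()
```

```text
[0.58375564 0.0986213  0.07508969] 7.85 [-0.95976337  0.85763473  0.40095838] [ 0.06804878  0.07648779 -0.01625951]
post [250.8 174.6] 16 [0.571  0.0385 0.09  ]
post [267.9 181.2] 18 [0.6024 0.0889 0.09  ]
ctr [0.58671499 0.06367242 0.09      ] len 0.059362501318590735 slot angle 65.21485017797596
```

Contact made: the disc turned from 72.8° to 65.2°. I'll continue the arc.

drive_tool --series '[-1,-5,2.2,0,0,0,0.159,-1,-5,2.2,0,0,0,0.159,-1,-5,2.2,0,0,0,0.159,-1,-5,2.2,0,0,0,0.159,-1,-5,2.2,0,0,0,0.159,-1,-5,2.2,0,0,0,0.159,-1,0,0,0,0,0,0]'

```text
t: 8.82
eef_pos: [0.6107, 0.0822, 0.0753]
tool_rot: [0.0, 0.693, 0.721, 0.001]
contact_force: [1.3, 2.4, -0.6]
gripper_width: -0.001
```

Run:
```python
from look import *
p,R,o=pose(); print(p,o['t'],o['contact_force'],o['torque']); x=R.as_matrix()[:,0];print(np.degrees(np.arctan2(x[1],x[0]))); c=look('scene'); look(save='pics/w4.png')
```

```text
[0.61073631 0.08218977 0.07525132] 8.825 [ 1.27433856  2.41143177 -0.64183333] [ 0.38391599 -0.25787751  0.03660627]
92.20346570825161
post [257.5 170.8] 13 [0.5573 0.061  0.09  ]
post [261.2 184.6] 17 [0.614  0.0665 0.09  ]
ctr [0.58566787 0.06378146 0.09      ] len 0.056925366965637374 slot angle 12.71630187328924
```

drive_tool --series '[-1,-5,2.2,0,0,0,0.159,-1,0,0,0,0,0,0,-1,10,0,0,0,0,0,-1,20,0,-10,0,0,0,-1,0,0,-60,0,0,0,-1,0,0,-60,0,0,0,-1,-30,0,-50,0,0,0,-1,0,0,0,0,0,0]'

```text
t: 9.93
eef_pos: [0.615, 0.0763, 0.2606]
tool_rot: [0.003, 0.75, 0.662, 0.003]
contact_force: [0.6, 0.3, -0.4]
gripper_width: -0.001
```

Run:
```python
from look import *
p,R,o=pose(); print(p,o['t'],o['contact_force']); x=R.as_matrix()[:,0];print(np.degrees(np.arctan2(x[1],x[0]))); look('scene'); c=look(); w=c['pixels'];cv2.imwrite('pics/w5.png',w)
q=proj(c,[[.581,.0645,.066]])[0]; print(q)
g=cv2.cvtColor(w,cv2.COLOR_BGR2GRAY); H=cv2.cvtColor(w,cv2.COLOR_BGR2HSV)
m=np.zeros_like(g); cv2.circle(m,tuple(q.astype(int).tolist()),34,255,-1)
d=cv2.inRange(g,0,95)&m
n,l,s,ce=cv2.connectedComponentsWithStats(d); i=1+s[1:,4].argmax(); ys,xs=np.where(l==i); P=onplane(c,np.c_[xs,ys],.06)[:,:2]
v=np.linalg.svd(P-P.mean(0),full_matrices=False)[2][0]; print('slot',np.degrees(np.arctan2(v[1],v[0]))%180-82.6,s[i],P.mean(0))
```

```text
[0.6150334  0.07630424 0.26059726] 9.925 [ 0.62817668  0.29164678 -0.37747736]
82.84287385496799
post [259.  170.7] 19 [0.5575 0.0659 0.09  ]
post [259.5 185. ] 17 [0.6148 0.061  0.09  ]
ctr [0.58615034 0.06344194 0.09      ] len 0.057577146773654504 slot angle 2.222127284953274
post [202.  187.6] 99 [0.5524 0.0671 0.09  ]
post [253.5 185.5] 83 [0.6113 0.0623 0.09  ]
ctr [0.58185813 0.06472683 0.09      ] len 0.059149669009942785 slot angle 2.458674424471724
[228.71926556 182.01418866]
slot 1.647354843206088 [217 148  23  55 636] [0.5824498  0.07726378]
```

View pics/w5.png

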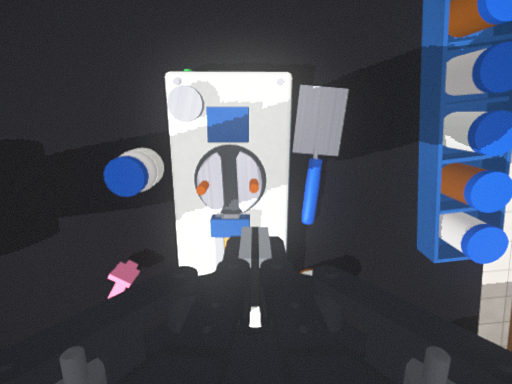

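The wrist picture shows the slot upright in the image, in line with the bar. Posts at (202,188) and (253,186) give a slot angle of about 2°, within tolerance. Next I go behind the red plate.

drive_tool --series '[-1,-59.5,-8.1,0,0,0,0,-1,-59.5,-8.1,0,0,0,0,-1,-59.5,-8.1,0,0,0,0,-1,-59.5,-8.2,0,0,0,0,-1,0,0,0,0,0,0,-1,0,0,50,0,0,0,-1,0,0,50,0,0,0,-1,0,0,40,0,0,0,-1,0,0,0,0,0,0]'

```text
t: 11.15
eef_pos: [0.5479, -0.1525, 0.1111]
tool_rot: [-0.004, 0.748, 0.663, -0.002]
contact_force: [0.2, -0.3, 0.7]
gripper_width: 0.002
```

Run:
```python
from look import *
p,R,o=pose(); print(p,o['t'],o['contact_force']); x=R.as_matrix()[:,0];print(np.degrees(np.arctan2(x[1],x[0])))
c=cam('wrist'); cv2.imwrite('pics/w6.png',c['pixels']); blobs(c,100,400,50,384,20)
m=masks(c['pixels'])['red']; n,l,s,ce=cv2.connectedComponentsWithStats(m); i=1+s[1:,4].argmax(); print(s[i],ce[i]); x0,y0,w,h=s[i,:4]
print(onplane(c,[[x0,y0],[x0+w,y0],[x0,y0+h],[x0+w,y0+h]],.1)); print('target tool shift',totool(np.array([.553,-.1557,.07])-p))
```

```text
[ 0.54790192 -0.15252506  0.1111131 ] 11.15 [ 0.23763144 -0.31088055  0.69681236]
83.08128122461703
red [265.9 179.5] [239 167  52  22 865]
brass [264.6  80.4] [ 253    0   26  167 4008]
brass [393.1 151. ] [380 123  28  59 396]
[239 167  52  22 865] [265.86011561 179.5132948 ]
[[ 0.54317421 -0.11649591  0.1       ]
 [ 0.57352812 -0.12010636  0.1       ]
 [ 0.5413865  -0.12975928  0.1       ]
 [ 0.57235951 -0.13341848  0.1       ]]
target tool shift [-2.6  5.6 41.1]
```

View pics/w6.png

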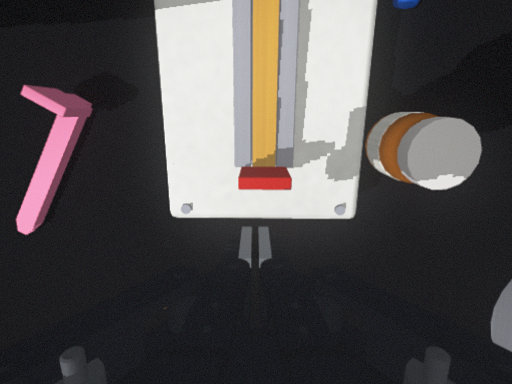

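The plate is at (265,180), straight ahead of the fingertips at (255,240), with the finger about 5.6 mm off the bar's line. I correct that, descend and push.

drive_tool --series '[-1,-2,5.6,15,0,0,0,-1,0,0,15,0,0,0,-1,0,0,10,0,0,0,-1,0,0,0,0,0,0,-1,10,0,0,0,0,0,-1,10,0,0,0,0,0,-1,10,0,0,0,0,0,-1,10,0,0,0,0,0,-1,10,0,0,0,0,0,-1,10,0,0,0,0,0]'

```text
t: 12.45
eef_pos: [0.5638, -0.0982, 0.0752]
tool_rot: [0.0, 0.75, 0.662, 0.0]
contact_force: [-0.6, -3.1, 1.8]
gripper_width: 0.0
```

```bash
cat > st.py <<'E'
from look import *
p,R,o=pose(); u=np.array([.126,.992,0]); v=np.array([-.992,.126,0]); d=p-[.581,.0645,0]; x=R.as_matrix()[:,0]
print(p.round(4),'base xy',(d@u).round(4),(d@v).round(4),o['t'],o['contact_force'].round(1),np.degrees(np.arctan2(x[1],x[0])))
c=cam('wrist'); m=masks(c['pixels'])['red']; n,l,s,ce=cv2.connectedComponentsWithStats(m); i=1+s[1:,4].argmax(); print('red',s[i],ce[i]); x0,y0,w,h=s[i,:4]
r=onplane(c,[[x0+w/2,y0+h]],.1)[0]-[.581,.0645,0]; print('plate rear top base',r@u,r@v); look('scene')
E
python3 st.py
```

```text
[ 0.5638 -0.0982  0.0752] base xy -0.1635 -0.0034 12.45 [-0.6 -3.1  1.8] 82.88078099477588
red [ 216  195   64   34 1952] [248.11577869 212.10911885]
plate rear top base -0.1526442326134399 -0.00044337914248393853
post [259.  170.7] 19 [0.5575 0.0659 0.09  ]
post [259.5 184.8] 16 [0.6139 0.0612 0.09  ]
ctr [0.58566886 0.0635416  0.09      ] len 0.05660076206360801 slot angle 2.3395883407063707
```

The plate is sliding with 3 N and the nose is already entering the disc. I push on.

drive_tool --series '[-1,10,0,0,0,0,0,-1,10,-0.5,0,0,0,0,-1,10,-0.5,0,0,0,0,-1,10,-0.5,0,0,0,0,-1,10,-0.5,0,0,0,0,-1,10,0,0,0,0,0,-1,8,0,0,0,0,0,-1,0,0,0,0,0,0]'

```text
t: 13.55
eef_pos: [0.5696, -0.0289, 0.0747]
tool_rot: [-0.001, 0.749, 0.663, 0.0]
contact_force: [0.6, 0.3, 0.4]
gripper_width: -0.003
```

```bash
python3 st.py
```

```text
[ 0.5696 -0.0289  0.0747] base xy -0.0941 -0.0005 13.55 [0.6 0.3 0.4] 83.00729305697898
red [ 220  194   65   34 1943] [252.49768399 211.43180648]
plate rear top base -0.0824780307693498 0.00028118619831014185
post [259.  170.7] 19 [0.5575 0.0659 0.09  ]
post [259.5 185.5] 12 [0.6168 0.0608 0.09  ]
ctr [0.58712527 0.06337816 0.09      ] len 0.05953077012677896 slot angle 2.2606905229961853
```

drive_tool --series '[-1,2,0,0,0,0,0,-1,2,0,0,0,0,0,-1,0,0,0,0,0,0]'

```text
t: 14.02
eef_pos: [0.5703, -0.0269, 0.0749]
tool_rot: [-0.0, 0.75, 0.662, -0.0]
contact_force: [0.4, -0.2, -0.7]
gripper_width: -0.004
```

drive_tool --series '[-1,2,0,0,0,0,0,-1,0,0,0,0,0,0]'

```text
t: 14.28
eef_pos: [0.5706, -0.025, 0.0749]
tool_rot: [0.0, 0.75, 0.662, -0.0]
contact_force: [-0.1, -1.3, -1.7]
gripper_width: 0.002
```

drive_tool --series '[-1,2,0,0,0,0,0,-1,0,0,0,0,0,0]'

```text
t: 14.52
eef_pos: [0.5706, -0.0249, 0.0749]
tool_rot: [0.001, 0.75, 0.661, -0.001]
contact_force: [-0.9, -6.2, 0.2]
gripper_width: 0.001
```

```bash
python3 st.py
```

```text
[ 0.5706 -0.0249  0.0749] base xy -0.09 -0.0009 14.525 [-0.9 -6.2  0.2] 82.80840850648829
red [ 220  198   64   32 1869] [251.97431782 213.53076512]
plate rear top base -0.0794365339230508 -3.0564256616461005e-06
post [259.  170.7] 19 [0.5575 0.0659 0.09  ]
post [259.5 185.5] 12 [0.6168 0.0608 0.09  ]
ctr [0.58712527 0.06337816 0.09      ] len 0.05953077012677896 slot angle 2.2606905229961853
```

Movement has stopped and the force is rising (6 N), which suggests the plate is on the bridge. I press slightly more, then back off and lift.

drive_tool --series '[-1,2,0,0,0,0,0,-1,1,0,0,0,0,0,-1,0,0,0,0,0,0]'

```text
t: 15.0
eef_pos: [0.5706, -0.0248, 0.075]
tool_rot: [0.001, 0.751, 0.661, -0.002]
contact_force: [-2.1, -11.4, 1.3]
gripper_width: -0.006
```

drive_tool --series '[-1,-10,0,0,0,0,0,-1,-20,0,0,0,0,0,-1,-20,0,-10,0,0,0,-1,0,0,-50,0,0,0,-1,0,0,-50,0,0,0,-1,0,0,-50,0,0,0,-1,-30,0,-30,0,0,0,-1,0,0,0,0,0,0]'

```text
t: 16.0
eef_pos: [0.5625, -0.1027, 0.2678]
tool_rot: [0.002, 0.751, 0.66, 0.001]
contact_force: [1.1, 0.5, -0.6]
gripper_width: 0.001
```

```bash
python3 st.py
python3 - <<'E'
from look import *
c=cam('wrist'); s=cam('scene')
q=proj(c,[[.576,.02,.07]])[0].astype(int); print(q)
y=max(q[1]-100,0); a=c['pixels'][y:y+200,max(q[0]-133,0):max(q[0]-133,0)+266]; b=s['pixels'][145:225,180:310]
cv2.imwrite('pics/f.png',np.hstack([cv2.resize(a,(400,300),interpolation=2),cv2.resize(b,(400,300),interpolation=2)]))
E
```

```text
[ 0.5625 -0.1027  0.2678] base xy -0.1682 -0.0027 16.0 [ 1.1  0.5 -0.6] 82.63681800584938
red [236  81  30  10 267] [251.11235955  85.27715356]
plate rear top base -0.0812082387733593 -0.0002105575331630017
post [259.  170.7] 19 [0.5575 0.0659 0.09  ]
post [259.5 185.2] 13 [0.6157 0.0611 0.09  ]
ctr [0.58660877 0.06349576 0.09      ] len 0.05848169250793828 slot angle 2.4042083299167416
[254  60]
```

View pics/f.png

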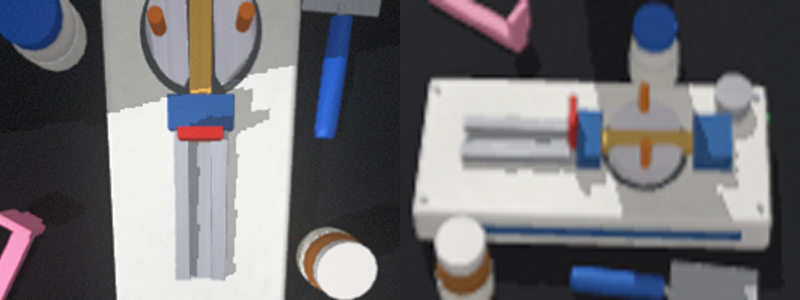

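The picture shows the red plate against the bridge (left half, (200,132)) and the bar running through the slot into the receiver (right half, (645,138)). Everything else stands in place and the hand is clear.

```bash
python3 -c "
from station import bot
print(bot.hand_in())"
```

```text
the job is handed in; nothing more can be done
None
```

The shaft is locked: the brass bar runs through the disc's slot into the receiver, and its red plate is up against the blue bridge. I handed the job in at about 16 s of the 42 s allowed, with the hand lifted clear.

- **Turning the disc:** I pushed one orange post round and took the slot from about 73° to about 2° out of line. The first sweep passed over the post without touching it. In the pictures the fingertips ended near the TCP rather than 22 mm ahead of it, so I went about 26 mm lower and repeated the push.
- **Pushing the bar:** The plate slid with about 3 N. At the end the force rose to 11 N with no further movement, which means the plate was on the bridge.
- **Last checks:** The final picture shows the plate touching the bridge and the bar through the slot. The jars, tin and spatula beside the base looked unmoved. I did not check the bowl, brush and beaker again; nothing was pushed near them.
- **Small disagreements:** The camera put the plate's rear edge at x = -79 mm during the push and -81 mm after I backed off, where -78 mm is nominal. The slot angle still read about 2° with the bar through it. I put both down to the roughly 2 mm calibration error, since the picture and the force stop agree that the bar is home.

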